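Close the casting mould with its pinned cover

ROBOT

A 6-joint arm with a two-finger parallel gripper is mounted at the origin on a cart in front of the work surface, level with it; the furniture and walls round the work are solid. World frame = base frame: x ahead of the robot, y to its left, z up, the work surface at z = 0. Lengths are in m, angles in rad, forces in N, time in s.
With the tool pointing down it reaches from about 0.325 to 0.775 m from the base axis. Payload 9.3 kg.
Tool frame: the origin (TCP) lies at the centre of the arm's flange, where the gripper is bolted on; the fingertips stand 173 mm ahead of it and the grasp point (between the pads) lies 155 mm ahead of it; x points along the fingers, y is the direction in which the jaws open and shut, and the axes are right-handed (so a half turn about x gives the same grasp; the last joint's range is limited). The gripper opens to 85 mm and grips with 20 to 120 N. Pads are 22 mm wide; open, the fingers measure 114 mm over their backs; the gripper's body (76 mm by 85 mm) begins 54 mm behind the grasp point. The pads swing forward as they close: fully open they stand 13 mm farther back than shut.
Start: joints at [-1.451, 0.259, 0.021, 1.334, 0, 1.418], TCP at [0.148, -0.53, 0.405] pointing down, gripper open.
Joint ranges: [-3.04, 3.04], [-0.91, 1.82], [-1.04, 1.36], [-1.92, 1.95], [-1.52, 1.45], [-3.14, 3.14]. Speed limits (rad/s): [2.22, 2.22, 2.79, 3.14, 3.14, 3.14].

INTERFACE

Orientations are given as a rotation vector (axis times angle).
In Python, from workcell import manip, set_gripper, inverse_kinematics, monitor, cams, hand_in gives the robot as it stands. The module is installed in compiled form; this text tells all that it offers. Calls block until the motion is done:
- manip.move_pose(position, orientation): joint-space move of the TCP to a pose.
- manip.line_to(position, ori=None, rate=0.15, stop_force=None): straight line of the TCP; ori=None keeps the orientation; rate is the mean speed in m/s. With stop_force (N) it stops when the force on the tool has changed by that much, and returns True; else False.
- manip.goto_joints(angles): joint-space move.
- set_gripper(opening, newtons=None): opening from 0.0 (shut) to 1.0 (fully open); newtons is the grip in N (None keeps the last); returns when the fingers have stopped.
- manip.dwell(seconds).
- inverse_kinematics(position, orientation): joint angles nearest the present ones, or None.
- monitor.get_obs(): the state.
- cams.camera(name): name is "scene" or "side" or "wrist"; returns a dict with "color" (420x560x3 uint8, red, green, blue), "fov_y" (degrees; the focal length in pixels is half the picture's height over the tangent of half this angle, whatever the lens; pixels are square), "cx", "cy" (the principal point, pixels), "extrinsics" (4x4, takes a point from camera to world coordinates). Camera axes: x right, y down, z forward; pixel columns grow to the right and rows downward; lengths in m; the calibration is good to about 2 mm. A picture is of the moment at which its call begins. There is no depth.
A pose or a line that the arm cannot do raises manip.PlanningError and nothing moves.
- hand_in(): hands the job in, once; it reports no verdict.
The state is a dict: "time_s": time; "qpos": joint angles; "qvel": joint speeds; "joint_efforts": joint torques, N m; "ee_pos": TCP position; "eef_rot": TCP orientation; "contact_force": force on the tool from outside, world axes, zero at the start; "torque": the same for the moment, N m; "grip_width": opening from 0.0 (shut) to 1.0 (fully open).
Only numpy, scipy, OpenCV 4.12 (cv2) and the standard library are available. Lean on these libraries where they do the work, as an engineer would, in place of code of your own. Each camera call takes 0.05 s, during which the arm holds its last target.

TASK

Close the specimen casting mould: pick up the blue cover plate, the one with two round holes, by its black grip and lower it over the two pins of the metal mould base until it rests flush on the base, then let go. Keep it in the gripper until the pins are through the holes rather than dropping it on, and leave the yellow cover where it lies.

Things in the scene. Friction and masses are not known exactly. Their poses are not given: they have to be found in the camera images.
- blue_cover: Loose blue cover plate, 144 x 84 x 8 mm, 0.15 to 0.31 kg, with two round through holes 26 mm across centred at x = -52 and +52 mm, y = 0. On its middle stands a black grip block, 44 mm along x, 20 mm wide along y, its top 46 mm above the plate's underside: pinch it across its 20 mm width. Origin: centre of the plate's underside; x along the length, y across, z up. It lies flat, underside on the trolley top (z = 0). Half a turn about z makes no difference.
- mould_base: Metal mould base, 150 x 90 x 18 mm, held fast to the trolley, with a shallow square cavity in its top face. Two upright steel pins 14 mm across stand on its top face at x = -52 and +52 mm, y = 0; they rise 34 mm above it (52 mm above the origin): straight for 20 mm, then tapering to 6 mm at the tip. Origin: centre of its underside, on the trolley top; x along the length through both pins, z up. A cover that is home has its underside 18 mm above this origin.
- yellow_cover: Loose yellow cover plate, the same size and grip block as the blue one but without holes; it belongs to another mould and stays where it lies. Origin: centre of its underside; x along its length, y across, z up.

How it is judged:
On the way, in this order (a step that is already met when the one before it is completed fails the run):
1. the blue cover is lifted clear in the gripper (height (world z) of blue_cover above 0.055 m and contact force between the fingers and blue_cover above 0.5 N), for 0.1 s.
2. the pins have entered the holes while the gripper still holds the blue cover (horizontal distance between blue_cover and mould_base below 0.012 m and angle between the x axis of blue_cover and the x axis of mould_base, either way round below 0.18 rad and z of blue_cover in the frame of mould_base below 0.042 m and contact force between the fingers and blue_cover above 0.5 N), for 0.1 s.
At the end, for the whole second after the job is handed in: The blue cover rests on the mould base, pins through its holes: underside within 3 mm of the base's top face, centres within 12 mm, lengths within 10 degrees (either way round), level within 3 degrees, at rest; the yellow cover is within 30 mm of where it lay (horizontal distance between blue_cover and mould_base below 0.012 m and angle between the x axis of blue_cover and the x axis of mould_base, either way round below 0.18 rad and z of blue_cover in the frame of mould_base between 0.015 and 0.021 m and angle between blue_cover's own z axis and vertical below 0.06 rad and linear speed of blue_cover below 0.02 m/s and distance of yellow_cover from where it was at the start of the episode below 0.03 m); the robot touches nothing.
It fails at once if the yellow cover is moved by more than 30 mm (distance of yellow_cover from where it was at the start of the episode above 0.03 m).
It also fails if it takes over 35 s, if anything falls off the work surface, if the arm or the gripper's body presses on something with over 40 N, if the wrist force passes 120 N, or if a joint passes its speed limit or range.

## Working session

There is one attempt and no reset: what is moved stays moved. The work goes in short steps, each a Python script; the robot and the scene stay as the last script left them, time stands still between calls to the robot, and variables do not carry over. Pictures are saved under pics/ and viewed, and the job is handed in when it is done.

```bash
mkdir -p pics; ls; cat > h.py <<'E'
import numpy as np, cv2
from workcell import manip, set_gripper, inverse_kinematics, monitor, cams, hand_in
def shot(name,fn):
    c=cams.camera(name); cv2.imwrite('pics/'+fn+'.png',c['color'][:,:,::-1])
    np.save('pics/'+fn+'.npy',{k:v for k,v in c.items()},allow_pickle=True); return c
def load(fn): return np.load('pics/'+fn+'.npy',allow_pickle=True).item()
def ray(c,uv):
    f=c['color'].shape[0]/2/np.tan(np.radians(c['fov_y'])/2)
    d=np.array([(uv[0]-c['cx'])/f,(uv[1]-c['cy'])/f,1.0]); E=np.array(c['extrinsics'])
    return E[:3,3],E[:3,:3]@d
def onz(c,uv,z):
    o,d=ray(c,uv); return o+d*(z-o[2])/d[2]
def proj(c,p):
    f=c['color'].shape[0]/2/np.tan(np.radians(c['fov_y'])/2)
    E=np.array(c['extrinsics']); q=E[:3,:3].T@(np.array(p)-E[:3,3]); return np.array([c['cx']+f*q[0]/q[2],c['cy']+f*q[1]/q[2]])
E
python3 - <<'E'
from h import *
for n in ('scene','side','wrist'):
    c=shot(n,n+'0'); print(n,c['fov_y'],c['cx'],c['cy'],np.round(c['extrinsics'],3).tolist())
print(monitor.get_obs())
E
```

```text
pics
scene 51.97723629050313 278.33060795202385 211.87159361340136 [[-0.826, -0.27, 0.494, 0.059], [-0.563, 0.419, -0.712, 0.604], [-0.014, -0.867, -0.498, 0.466], [0.0, 0.0, 0.0, 1.0]]
side 43.00068032065246 279.55272746866933 198.75192784517867 [[-0.931, -0.25, 0.267, 0.226], [-0.365, 0.592, -0.718, 0.668], [0.022, -0.766, -0.642, 0.622], [0.0, 0.0, 0.0, 1.0]]
wrist 67.43413042796536 278.88141185101637 209.83654486677491 [[0.27, -0.926, -0.264, 0.215], [-0.963, -0.261, -0.073, -0.51], [-0.001, 0.273, -0.962, 0.375], [0.0, 0.0, 0.0, 1.0]]
{'time_s': 0.15, 'qpos': array([-1.45061918e+00,  2.59071742e-01,  2.09787668e-02,  1.33372165e+00,
       -4.94877442e-06,  1.41820289e+00]), 'qvel': array([-0.00101026, -0.00046178,  0.00265625, -0.00070866,  0.0001191 ,
       -0.00147101]), 'joint_efforts': array([ 2.41938178e-03, -5.55969787e+01,  3.44663429e+01,  1.13307973e-02,
       -2.05389342e-04, -1.83295278e-06]), 'ee_pos': array([ 0.14816539, -0.52963842,  0.40421694]), 'eef_rot': array([ 2.07596712,  0.28596521, -2.07594291]), 'contact_force': array([-0.43556052,  0.58485111, -0.57258757]), 'torque': array([ 0.00870704, -0.01849677, -0.05942767]), 'grip_width': 1.0034542702904026}
```

View pics/scene0.png

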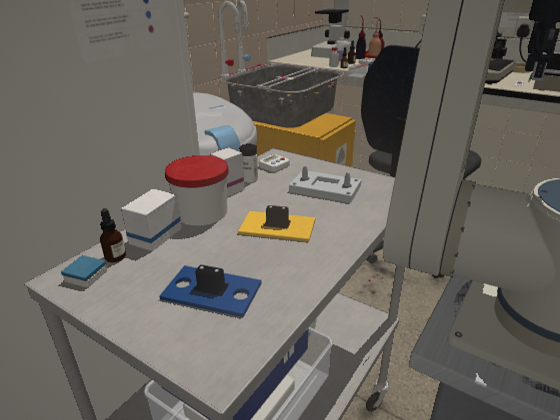

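View pics/side0.png

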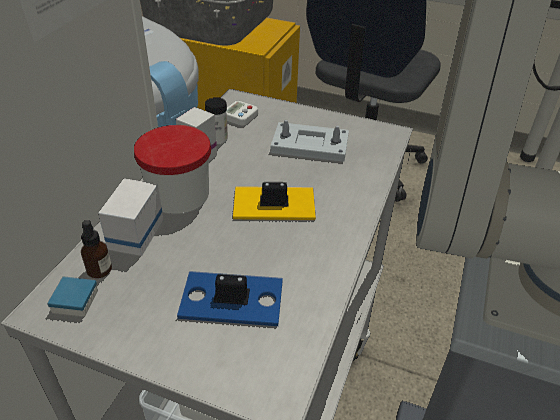

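View pics/wrist0.png

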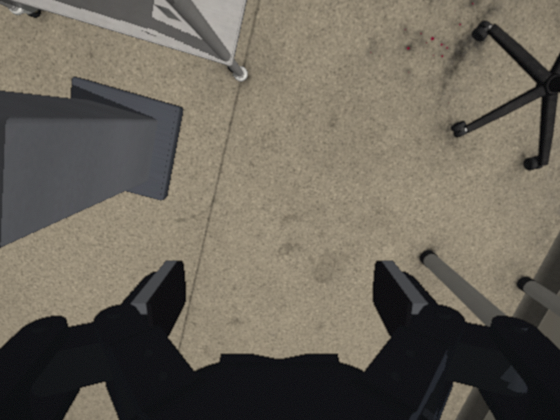

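The blue plate is at about (212,289) in scene and (231,298) in side, with its holes at (197,295) and (267,300) in side. The yellow cover lies between it and the base. The base's pins show at about (285,130) and (336,137) in side. Next I'll measure these.

```bash
python3 - <<'E'
from h import *
for n in ('side','scene'):
    c=load(n+'0'); im=c['color']; hsv=cv2.cvtColor(im,cv2.COLOR_RGB2HSV)
    for nm,lo,hi in (('blue',(105,120,30),(125,255,255)),('yellow',(20,150,120),(32,255,255))):
        m=cv2.inRange(hsv,lo,hi); 
        if nm=='yellow': m[:175]=0
        if nm=='blue': m[:240]=0; m[330:]=0; m[:, :150]=0; m[:,300:]=0
        cs,h=cv2.findContours(m,cv2.RETR_CCOMP,cv2.CHAIN_APPROX_NONE)
        for k,q in enumerate(cs):
            a=cv2.contourArea(q)
            if a>40:
                M=cv2.moments(q); ct=(M['m10']/M['m00'],M['m01']/M['m00'])
                print(n,nm,'hole' if h[0][k][3]>=0 else 'outer',a,np.round(ct,1),np.round(onz(c,ct,0.008),4))
                if a>1000:
                    P=np.array([onz(c,p[0],0.008)[:2] for p in q])*1000
                    print(cv2.minAreaRect(P.astype(np.float32)))
    for r,nm in (((slice(90,180),slice(250,370)) if n=='side' else (slice(155,210),slice(275,375)),'base'),((slice(255,340),slice(165,300)) if n=='side' else (slice(255,320),slice(150,275)),'blue')):
        o=cv2.resize(im[r],None,fx=6,fy=6,interpolation=cv2.INTER_CUBIC); cv2.imwrite(f'pics/{n}_{nm}_crop.png',o[:,:,::-1])
    E=np.array(c['extrinsics'])
    for p in ((40,330) if n=='side' else (60,290),(10,325),(380,410),(410,130)): print(p,np.round(onz(c,p,0),3))
E
```

```text
side blue outer 3504.0 [231.2 301.1] [0.4618 0.2237 0.008 ]
((464.8644104003906, 217.47335815429688), (143.82974243164062, 88.01342010498047), 17.034902572631836)
side blue hole 179.0 [266.4 300.3] [0.415  0.2028 0.008 ]
side blue hole 172.0 [196.6 295. ] [0.5135 0.2327 0.008 ]
side yellow outer 1719.5 [273.7 203.5] [ 0.4862 -0.0034  0.008 ]
((488.2264709472656, -8.735740661621094), (143.4995880126953, 82.75955963134766), 22.79271697998047)
(40, 330) [0.688 0.365 0.   ]
(10, 325) [0.732 0.374 0.   ]
(380, 410) [0.221 0.302 0.   ]
(410, 130) [ 0.309 -0.355  0.   ]
scene blue outer 2089.0 [211.  291.7] [0.4592 0.2224 0.008 ]
((464.739990234375, 218.01791381835938), (143.90771484375, 89.06989288330078), 16.91886329650879)
scene blue hole 170.0 [240.6 294. ] [0.4154 0.2004 0.008 ]
scene blue hole 104.5 [182.7 283.7] [0.5122 0.2331 0.008 ]
scene yellow outer 1109.5 [277.4 226.7] [ 0.4815 -0.0007  0.008 ]
((486.4416809082031, -5.4556732177734375), (142.6396484375, 87.68519592285156), 21.6717586517334)
(60, 290) [0.68  0.351 0.   ]
(10, 325) [0.669 0.44  0.   ]
(380, 410) [0.15  0.266 0.   ]
(410, 130) [ 0.464 -0.726  0.   ]
```

View pics/side_base_crop.png

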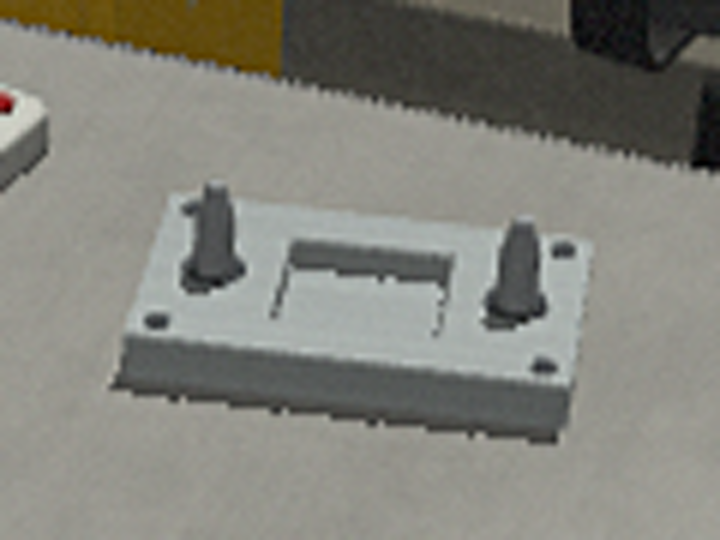

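View pics/scene_base_crop.png

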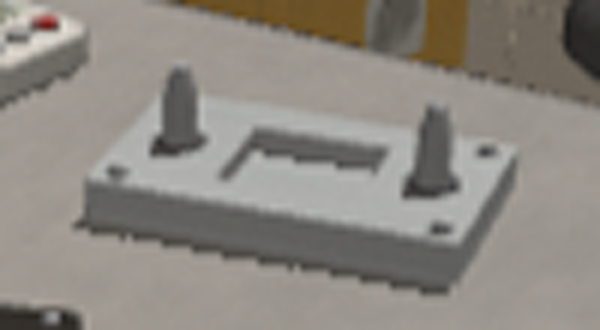

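View pics/side_blue_crop.png

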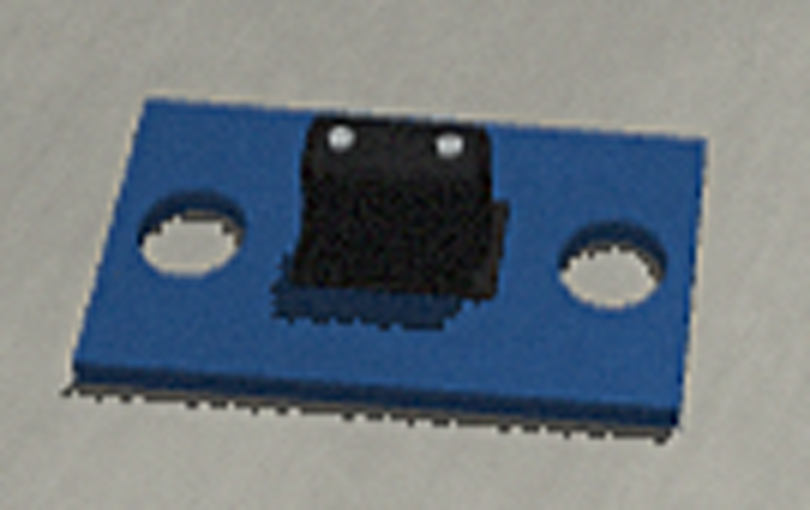

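```bash
python3 - <<'E'
from h import *
def cp(p,o): return ((p[0]+.5)/6-.5+o[0],(p[1]+.5)/6-.5+o[1])
D={'side':((250,90),[(215,186),(522,222)],[(213,274),(518,312)],[(125,337),(570,382),(593,240),(170,195)]),
   'scene':((275,155),[(180,68),(435,107)],[(180,143),(434,184)],[(86,184),(460,244),(517,148),(160,96)])}
T={}
for n,(o,t,b,k) in D.items():
    c=load(n+'0')
    for lab,L,z in (('tip',t,.052),('pinfoot',b,.018),('corner',k,.018)):
        P=np.array([onz(c,cp(p,o),z)[:2] for p in L]); m=P.mean(0); d=P[0]-P[1]
        print(n,lab,np.round(P,4).tolist(),'mid',np.round(m,4),'yaw',np.degrees(np.arctan2(d[1],d[0])),'len',np.hypot(*d))
    T[n]=[ray(c,cp(p,o)) for p in t]
for i in (0,1):
    A=0;bb=0
    for n in T:
        q,d=T[n][i]; d=d/np.linalg.norm(d); M=np.eye(3)-np.outer(d,d); A=A+M; bb=bb+M@q
    print('tri',np.linalg.solve(A,bb))
# blue top corners from side crop
c=load('side0'); P=np.array([onz(c,cp(p,(165,255)),.008)[:2] for p in [(75,362),(678,412),(706,140),(148,100)]]); print(P.mean(0),P, np.degrees(np.arctan2(*(P[0]-P[1])[::-1])))
E
```

```text
side tip [[0.5421, -0.2039], [0.4402, -0.2234]] mid [ 0.4912 -0.2137] yaw 10.857622034556522 len 0.10372200993717472
side pinfoot [[0.5412, -0.2024], [0.4379, -0.2215]] mid [ 0.4895 -0.2119] yaw 10.477957701843062 len 0.105098819899411
side corner [[0.5546, -0.1551], [0.4101, -0.1887], [0.4267, -0.2752], [0.5735, -0.2438]] mid [ 0.4912 -0.2157] yaw 13.078212159864014 len 0.14827088763464283
scene tip [[0.5406, -0.2019], [0.4399, -0.2226]] mid [ 0.4902 -0.2122] yaw 11.599067361261227 len 0.10280257663608497
scene pinfoot [[0.5416, -0.2047], [0.4396, -0.2261]] mid [ 0.4906 -0.2154] yaw 11.837312469830374 len 0.10425459751106192
scene corner [[0.5532, -0.1533], [0.4091, -0.1862], [0.4263, -0.2728], [0.5722, -0.239]] mid [ 0.4902 -0.2128] yaw 12.836032064610734 len 0.14780337030608973
tri [ 0.54340079 -0.2069845   0.04967257]
tri [ 0.44051298 -0.22419187  0.05134643]
[0.46551928 0.21473502] [[0.52187487 0.27526781]
 [0.38483809 0.23448168]
 [0.40919692 0.15353825]
 [0.54616725 0.19565236]] 16.574537251690195
```

```bash
cat >> h.py <<'E'
from scipy.spatial.transform import Rotation as Rn
def ori(yaw,flip):
    a=np.radians(yaw)+(np.pi/2 if not flip else -np.pi/2)
    x=np.array([0,0,-1.]); y=np.array([np.cos(a),np.sin(a),0]); return Rn.from_matrix(np.c_[x,y,np.cross(x,y)]).as_rotvec()
BASE=np.array([.4907,-.2138]); BY=12.; BLUE=np.array([.465,.2155]); BLY=17.
E
python3 - <<'E'
from h import *
R=Rn.from_rotvec(monitor.get_obs()['eef_rot']).as_matrix(); print(R.round(3))
for f in (0,1):
    for p,y in ((BASE,BY),(BLUE,BLY)):
        for z in (.187,.36): print(f,z,inverse_kinematics([*p,z],ori(y,f)))
E
```

```text
[[-0.     0.269 -0.963]
 [ 0.001 -0.963 -0.269]
 [-1.    -0.001 -0.   ]]
0 0.187 [-5.67731667e-01  3.92117684e-01 -3.82816479e-01  7.95862164e-01
 -4.44089210e-16 -7.77171177e-01]
0 0.36 [-5.67731667e-01  2.50509234e-01 -1.04390626e-01  1.21589647e+00
 -4.44089210e-16 -7.77171177e-01]
0 0.187 [ 0.27012363  0.36051454 -0.43687354  0.77340824  0.         -0.02658235]
0 0.36 [ 0.27012363  0.21265135 -0.15550966  1.20263532  0.         -0.02658235]
1 0.187 [-5.67731667e-01  3.92117684e-01 -3.82816479e-01  7.95862164e-01
  4.44089210e-16  2.36442148e+00]
1 0.36 [-5.67731667e-01  2.50509234e-01 -1.04390626e-01  1.21589647e+00
  4.44089210e-16  2.36442148e+00]
1 0.187 [ 0.27012363  0.36051454 -0.43687354  0.77340824  0.          3.11501031]
1 0.36 [ 0.27012363  0.21265135 -0.15550966  1.20263532  0.          3.11501031]
```

```bash
python3 - <<'E'
from h import *
manip.move_pose([*BASE,.40],ori(BY,0)); shot('wrist','w_base')
manip.move_pose([*BLUE,.37],ori(BLY,0)); shot('wrist','w_blue'); o=monitor.get_obs(); print(o['time_s'],o['ee_pos'],o['contact_force'])
E
```

```text
3.7333 [0.46552018 0.21466863 0.3700585 ] [-0.22470043 -0.18235211 -0.13971925]
```

View pics/w_base.png

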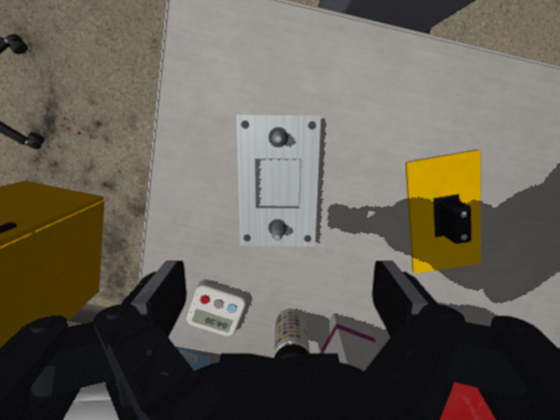

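View pics/w_blue.png

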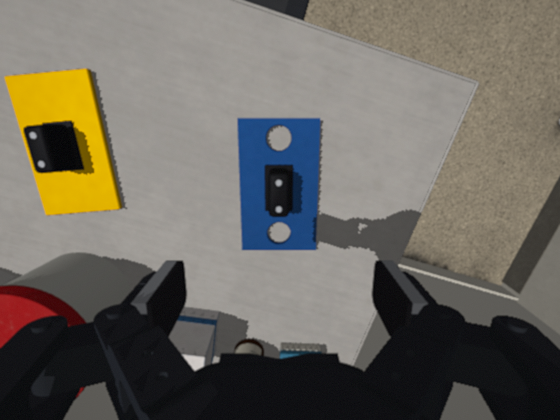

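The wrist views show both plates nearly square in yaw. The base corners are at about (237,115), (325,116), (320,246) and (240,247). The blue holes are at about (279,138) and (278,232). I'll refine both poses by casting rays.

```bash
python3 - <<'E'
from h import *
c=load('w_blue'); hsv=cv2.cvtColor(c['color'],cv2.COLOR_RGB2HSV)
m=cv2.inRange(hsv,(105,120,30),(125,255,255)); m[300:]=0
cs,h=cv2.findContours(m,cv2.RETR_CCOMP,cv2.CHAIN_APPROX_NONE)
H=[]
for k,q in enumerate(cs):
    a=cv2.contourArea(q)
    if a<100: continue
    P=np.array([onz(c,p[0],.008)[:2] for p in q],np.float32)*1000
    if h[0][k][3]<0: print('outer',cv2.minAreaRect(P))
    else:
        e=cv2.minEnclosingCircle(P); print('hole',a,e, P.mean(0))
c=load('w_base'); im=c['color']
o=cv2.resize(im[95:265,220:345],None,fx=4.5,fy=4.5*0.78,interpolation=cv2.INTER_CUBIC)
o=cv2.resize(im[100:180,225:340],None,fx=6,fy=6,interpolation=cv2.INTER_CUBIC); cv2.imwrite('pics/wb1.png',o[:,:,::-1])
o=cv2.resize(im[180:260,225:340],None,fx=6,fy=6,interpolation=cv2.INTER_CUBIC); cv2.imwrite('pics/wb2.png',o[:,:,::-1])
E
```

```text
outer ((466.32220458984375, 215.89573669433594), (142.1529998779297, 83.49139404296875), 17.000492095947266)
hole 422.5 ((514.3187255859375, 230.4038848876953), 14.213104248046875) [514.87354 230.74158]
hole 1337.0 ((468.8838806152344, 216.42849731445312), 30.08700180053711) [468.03238 216.06946]
hole 572.0 ((416.0681457519531, 200.40415954589844), 14.24996566772461) [416.01117 200.32993]
```

View pics/wb1.png

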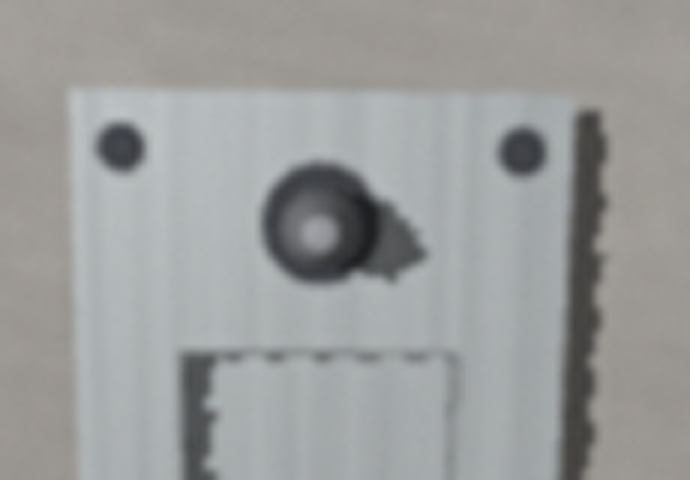

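View pics/wb2.png

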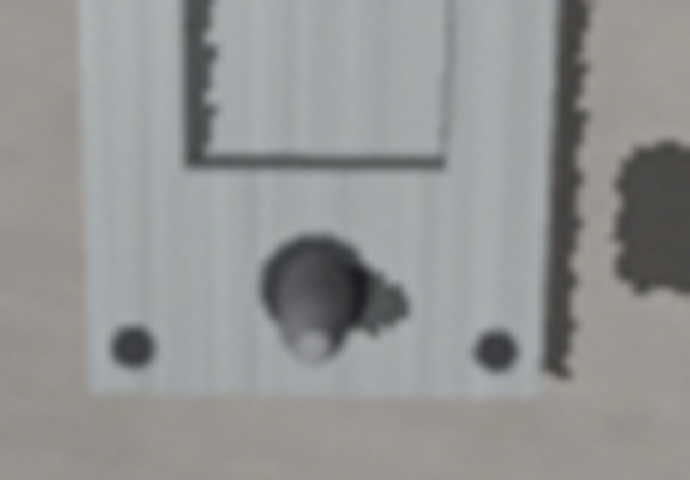

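```bash
python3 - <<'E'
from h import *
c=load('w_base')
def cp(p,o): return ((p[0]+.5)/6-.5+o[0],(p[1]+.5)/6-.5+o[1])
a=(225,100);b=(225,180)
for lab,L,z in (('tip',[((311,347),b),((319,234),a)],.052),('corner',[((88,393),b),((69,88),a),((541,393),b),((576,95),a)],.018),('screw',[((133,347),b),((120,147),a),((495,351),b),((522,152),a)],.018)):
    P=np.array([onz(c,cp(*p),z)[:2] for p in L]); print(lab,P.round(4).tolist(),P.mean(0).round(4))
    for i in range(0,len(P),2):
        d=P[i]-P[i+1]; print(np.degrees(np.arctan2(d[1],d[0])),np.hypot(*d))
E
```

```text
tip [[0.5424, -0.2049], [0.4402, -0.225]] [ 0.4913 -0.2149]
11.125595869692212 0.10408868761462545
corner [[0.574, -0.2441], [0.4264, -0.2736], [0.5551, -0.1554], [0.4088, -0.1848]] [ 0.4911 -0.2145]
11.299057185811622 0.1504870114426096
11.351059020101674 0.14929457889271297
screw [[0.5624, -0.2371], [0.4345, -0.2629], [0.5483, -0.1665], [0.4203, -0.1919]] [ 0.4914 -0.2146]
11.406874630008101 0.13049717239053663
11.235727868725835 0.13048539376472884
```

```bash
sed -i 's/^BASE=.*/BASE=np.array([.4912,-.2146]); BY=11.3; BLUE=np.array([.4655,.2155]); BLY=17.0/' h.py; python3 - <<'E'
from h import *
manip.line_to([*BLUE,.25],ori(BLY,0),rate=.12); 
print(manip.line_to([*BLUE,.187],rate=.06,stop_force=12)); print(monitor.get_obs()['ee_pos'])
set_gripper(0.0,70); o=monitor.get_obs(); print(o['grip_width'],o['ee_pos'],o['contact_force'])
shot('side','grip'); shot('wrist','gripw')
print(manip.line_to([*BLUE,.20],rate=.05)); o=monitor.get_obs(); print(o['time_s'],o['grip_width'],o['contact_force']); shot('side','lift')
E
```

```text
False
[0.46564609 0.21554941 0.18731596]
0.22396507623327253 [0.46560444 0.21548851 0.18728502] [-1.22624356 -0.81740223  4.20719184]
False
7.2083 0.22343151591786856 [ 0.61728503 -0.56127039 -3.74475423]
```

View pics/lift.png

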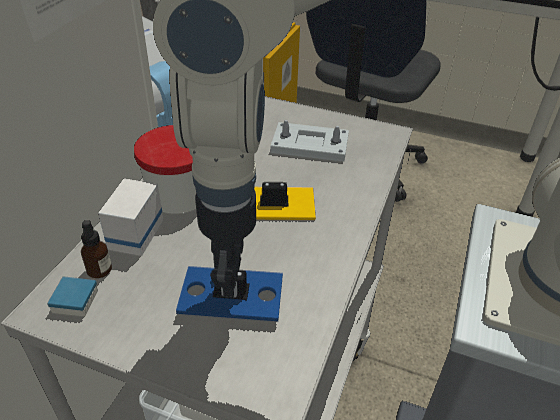

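View pics/gripw.png

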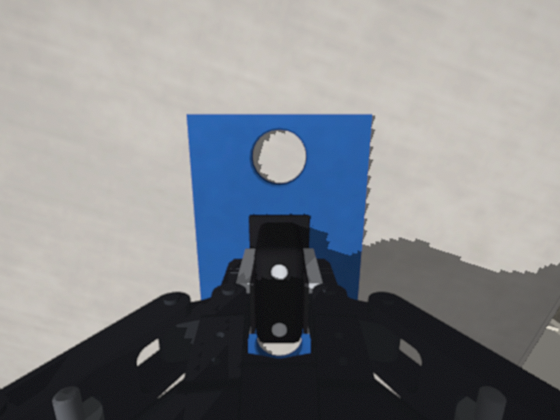

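The cover is held level (grip width about 19 mm) and both holes are clear. I'll check how close the tub is, then carry.

```bash
python3 - <<'E'
from h import *
c=load('side0'); print(onz(c,(178,208),0), onz(c,(208,175),0)); 
for z in (.08,.12,.16): print(onz(c,(210,150),z),onz(c,(173,167),z))
b=load('scene0'); 
for z in (0,.08,.12,.16): print('sc',onz(b,(200,222),0) if z==0 else onz(b,(228,172),z))
E
```

```text
[0.64126468 0.06497736 0.        ] [ 0.63670432 -0.04123213  0.        ]
[ 0.61411747 -0.01629977  0.08      ] [0.6484946  0.05310681 0.08      ]
[0.58552185 0.03411986 0.12      ] [0.61736422 0.09840882 0.12      ]
[0.55692624 0.08453949 0.16      ] [0.58623385 0.14371084 0.16      ]
sc [0.63550913 0.06183686 0.        ]
sc [ 0.63018257 -0.03159545  0.08      ]
sc [0.5709917  0.03426539 0.12      ]
sc [0.51180083 0.10012623 0.16      ]
```

```bash
python3 - <<'E'
from h import *
manip.line_to([*BLUE,.35],rate=.15)
manip.line_to([*BASE,.35],ori(BY,0),rate=.2)
manip.line_to([*BASE,.262],rate=.1)
manip.dwell(.3)
o=monitor.get_obs(); print(o['time_s'],o['grip_width'],o['ee_pos'],o['contact_force'],Rn.from_rotvec(o['eef_rot']).as_matrix().round(4).tolist())
for n in('side','scene','wrist'): shot(n,n+'_hov')
E
```

```text
12.05 0.2204521828539558 [ 0.4912382  -0.21461573  0.26231814] [-0.35955558 -1.04627506 -3.38495362] [[0.0005, -0.1959, 0.9806], [-0.0003, 0.9806, 0.1959], [-1.0, -0.0003, 0.0004]]
```

View pics/wrist_hov.png

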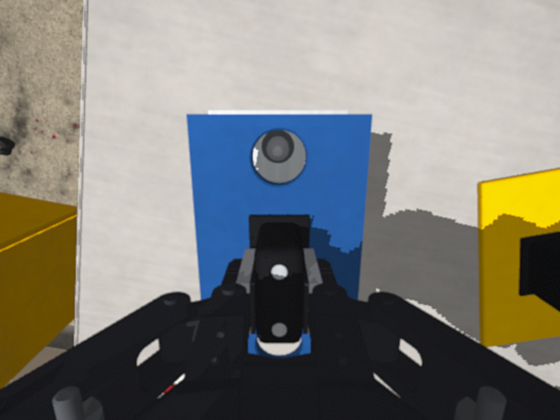

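View pics/side_hov.png

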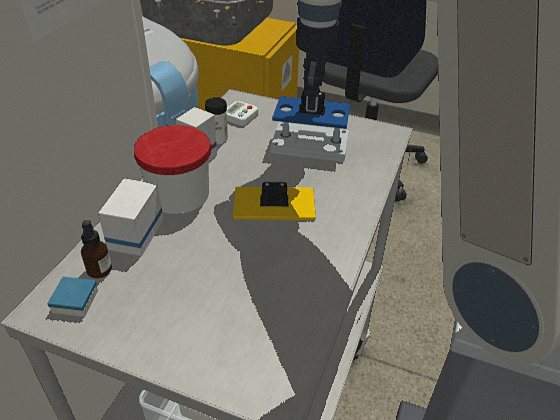

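Wrist view: the near hole is at about (279,157), with the pin tip inside it at about (277,148). I'll compare the hole centre with the pin.

```bash
python3 - <<'E'
from h import *
c=load('wrist_hov'); im=c['color']
hsv=cv2.cvtColor(im,cv2.COLOR_RGB2HSV); m=cv2.inRange(hsv,(105,120,30),(125,255,255))
cs,h=cv2.findContours(m[:200],cv2.RETR_CCOMP,cv2.CHAIN_APPROX_NONE)
for k,q in enumerate(cs):
    if h[0][k][3]>=0 and cv2.contourArea(q)>300:
        P=np.array([onz(c,p[0],.083)[:2] for p in q],np.float32)*1000; print('hole',cv2.minEnclosingCircle(P),P.mean(0))
cv2.imwrite('pics/wh.png',cv2.resize(im[100:200,220:340],None,fx=6,fy=6,interpolation=cv2.INTER_CUBIC)[:,:,::-1])
print('pin tip est',onz(c,(278,147.5),.052), 'exp hole',BASE-.052*np.array([np.cos(np.radians(BY)),np.sin(np.radians(BY))]))
E
```

```text
hole ((439.7696228027344, -224.0333709716797), 13.360002517700195) [ 439.88287 -224.05783]
pin tip est [ 0.43834245 -0.22470276  0.052     ] exp hole [ 0.44020804 -0.2247892 ]
```

View pics/wh.png

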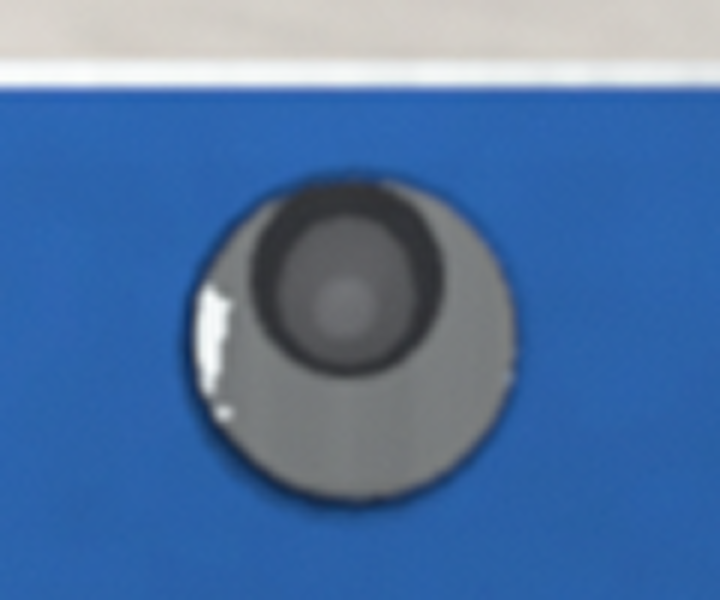

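The pin tip at crop (346,307) falls within about 1 mm of the hole centre. Lowering now.

```bash
python3 - <<'E'
from h import *
print(manip.line_to([*BASE,.222],rate=.05,stop_force=10)); o=monitor.get_obs(); print(o['ee_pos'],o['contact_force'],o['grip_width']); manip.dwell(.2)
shot('side','mid_s'); 
print(manip.line_to([*BASE,.2045],rate=.03,stop_force=10)); o=monitor.get_obs(); print(o['time_s'],o['ee_pos'],o['contact_force'],o['torque'],o['grip_width'])
shot('side','down_s'); shot('scene','down_c'); shot('wrist','down_w')
E
```

```text
False
[ 0.49132776 -0.21466847  0.22223278] [-0.01308386 -0.33332113 -3.32552833] 0.22484475482028407
True
13.95 [ 0.4910199  -0.21450115  0.20529938] [-0.26788901  1.72388584  5.27913938] [0.01753092 0.0457404  0.07029974] 0.22105785414004764
```

```bash
python3 - <<'E'
import cv2, numpy as np
a=cv2.imread('pics/down_s.png')[80:180,240:370]; b=cv2.imread('pics/down_c.png')[140:220,270:380]
cv2.imwrite('pics/down_cmb.png',np.hstack([cv2.resize(a,(390,300)),cv2.resize(b,(410,300))]))
E
```

```text
(no output)
```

View pics/down_cmb.png

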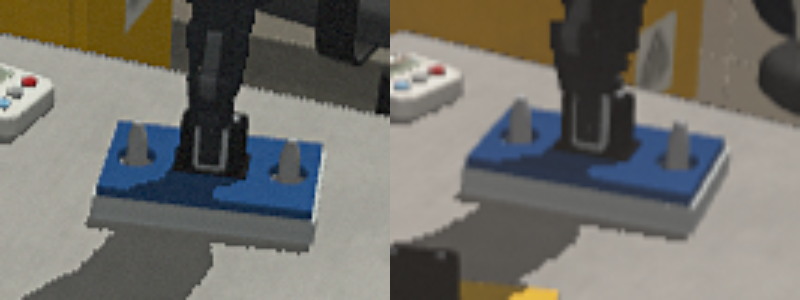

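Both pins stand through the holes. Contact came at TCP z = 0.2053, which is 18 mm above the grasp height, so the cover is flush. I'll release it and retreat, opening only part of the way at first.

```bash
python3 - <<'E'
from h import *
set_gripper(0.8); manip.dwell(.2); o=monitor.get_obs(); print(o['grip_width'],o['contact_force'])
p=o['ee_pos']
manip.line_to([p[0],p[1],.30],rate=.08); manip.line_to([p[0],p[1],.40],rate=.15); manip.dwell(.3)
o=monitor.get_obs(); print(o['time_s'],o['ee_pos'],o['contact_force'])
for n in('side','scene','wrist'): shot(n,n+'_end')
a=cv2.imread('pics/side_end.png')[80:230,220:370]; b=cv2.imread('pics/wrist_end.png')[90:280,200:500]
cv2.imwrite('pics/end_cmb.png',np.hstack([cv2.resize(a,(390,390)),cv2.resize(b,(410,390))]))
c=load('wrist_end'); hsv=cv2.cvtColor(c['color'],cv2.COLOR_RGB2HSV)
m=cv2.inRange(hsv,(105,120,30),(125,255,255)); m[270:]=0
q=max(cv2.findContours(m,cv2.RETR_EXTERNAL,cv2.CHAIN_APPROX_NONE)[0],key=cv2.contourArea)
print(cv2.minAreaRect(np.array([onz(c,p[0],.026)[:2] for p in q],np.float32)*1000))
c=load('side_end'); hsv=cv2.cvtColor(c['color'],cv2.COLOR_RGB2HSV); m=cv2.inRange(hsv,(20,150,120),(32,255,255)); m[:175]=0
q=max(cv2.findContours(m,cv2.RETR_EXTERNAL,cv2.CHAIN_APPROX_NONE)[0],key=cv2.contourArea)
print('yellow',cv2.minAreaRect(np.array([onz(c,p[0],.008)[:2] for p in q],np.float32)*1000))
E
```

```text
0.804126774705052 [0.39342398 0.68428534 0.0417673 ]
17.2833 [ 0.49079709 -0.2143519   0.39944396] [-1.08771986 -0.73471161 -0.11837257]
((491.20013427734375, -212.906494140625), (141.04531860351562, 83.12785339355469), 11.365553855895996)
yellow ((449.8437805175781, -23.36780548095703), (60.52385711669922, 85.83757019042969), 21.82196807861328)
```

View pics/end_cmb.png

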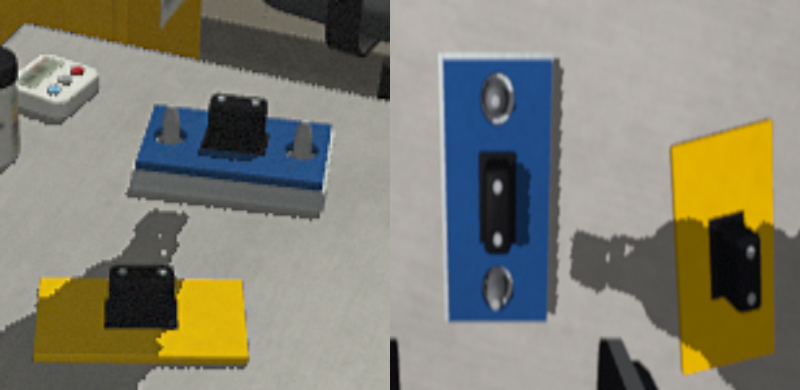

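The cover is seated, centred within about 2 mm and at 11.4° yaw. The yellow fit broke because the arm's shadow split the mask, so I'll redo it with a lower brightness limit before handing in.

```bash
python3 - <<'E'
from h import *
for f in ('side0','side_end'):
    c=load(f); hsv=cv2.cvtColor(c['color'],cv2.COLOR_RGB2HSV); m=cv2.inRange(hsv,(18,150,40),(34,255,255)); m[:175]=0
    q=max(cv2.findContours(m,cv2.RETR_EXTERNAL,cv2.CHAIN_APPROX_NONE)[0],key=cv2.contourArea)
    print(f,cv2.minAreaRect(np.array([onz(c,p[0],.008)[:2] for p in q],np.float32)*1000))
hand_in()
E
```

```text
side0 ((487.28790283203125, -6.352500915527344), (143.6060333251953, 87.8994140625), 22.782379150390625)
side_end ((487.28790283203125, -6.3524932861328125), (143.60604858398438, 87.89942932128906), 22.782379150390625)
the job is handed in; nothing more can be done
```

I picked up the blue cover by its grip and carried it over to the mould base. I kept hold of it while lowering it over the two pins until it touched down, then let go and backed off. The job is handed in, at about 17.3 s on the robot's clock; the interface reports no verdict.

**Last checks:**
- **Seating:** the cover touched down with the tool 18 mm above the grasp height, which matches flush on the base. The pictures show both pins through the holes and the cover lying flat.
- **Alignment:** the cover's centre measured (0.491, -0.213) against the base at (0.491, -0.2146), about 2 mm apart. Yaw was 11.4° against 11.3°.
- **Yellow cover:** it has not moved. My first check of it gave a wrong fit because the arm's shadow split the colour mask. Redone with a lower brightness limit, its position before and after is the same.
- **Contact:** the gripper is open, well above the cover and touching nothing.

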